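# Set the engine's flywheel to top dead centre and brake it

## Task

The small engine on the bench must stand at top dead centre before its valves are set. Push its finned flywheel round by the blades, gently, with a fingertip until the single dark mark on its rim lines up with the long line of the timing scale beside the rim (not one of the three short lines), to within about a line's width; then push the brake lever's upright tab in towards the flywheel until it snaps over and its pad rests on the rim, so that the flywheel stays there. Only push with the fingers, without gripping the blades or the lever, and leave the loose things on the bench where they lie.

Things in the scene. Friction and masses are not known exactly. Their poses are not given: they have to be found in the camera images.
- crank_axis (a point): fixed point of the engine, on the flywheel's upright axis at the height of its flat deck, 185 mm above the bench. The engine is fixed on two timber bearers; its place and yaw vary. A finned cylinder sticks out to the left front, 180 mm from the axis, below the flywheel; a black ignition coil (top 198 mm above the bench) stands outside the rim on the far side
- flywheel_hub (a point): centre of the flywheel, at deck height. The flywheel is an aluminium disc, radius 95 mm, 32 mm thick, with 7 straight radial blades evenly spaced (51.4 deg) on its deck, and in the middle a dark hub of 33 mm radius, 14 mm high, with a nut up to 35 mm above the deck. Its x axis points to the mark, z up
- blade (a point): middle of the blade next to the mark on its counter-clockwise side (seen from above), 55 mm from the axis and 13 mm above the deck; turns with the flywheel. Every blade is an upright radial plate 4 mm thick, 26 mm high from the deck, reaching from 36 to 74 mm from the axis; between neighbours 47 mm are free at 57 mm radius
- flywheel_mark (a point): outer end of the only mark on the flywheel: a dark radial line 4 mm wide on the flat outer ring of the deck (77 to 95 mm from the axis), running on down the rim. It lies half-way between two blades (25.7 deg to either side). The point is 96.5 mm from the axis, at deck height, and turns with the flywheel
- long_line (a point): inner end of the scale's long line, 96.5 mm from the axis at deck height, fixed. The scale is an aluminium arc plate level with the deck, 98 to 123 mm from the axis, on the robot's side of the flywheel. The long line (4 mm wide, right across the plate) is top dead centre; three short lines (10 mm) follow at 10, 20 and 30 deg, counter-clockwise from above
- flywheel (a joint): turn of the flywheel in rad, growing clockwise seen from above; 0 where the mark meets the long line. It starts at -1.9 to -0.7, so the short way is clockwise, the mark passing the short lines first. It turns either way against light friction (about 2 N at the blades) and stops at once when no longer pushed; with the brake on it is held
- brake_tab (a point): centre of the upper part of the upright tab on the brake lever: a steel plate 22 mm wide, 4 mm thick, top 15 mm above the point (225 mm above the bench), running down 40 mm to the lever. x axis: along the lever, away from its upright pivot axis (82 mm back along -x); y axis: inward, the way to push. The tab moves about 20 mm; off, it stands about 140 mm from the crank axis
- brake (a joint): angle of the brake lever in rad: 0 is off (pad about 10 mm clear of the rim), growing as the tab is pushed inward. A spring holds it off with 2 to 3 N at the tab, fading to nothing at the over-centre point 0.12; beyond that the spring throws it on, and the pad rests on the rim at about 0.25 with some 5 N. The nearby vice is 172 mm high
- flywheel_nut_spare: loose hex nut lying flat, 30x34x16 mm, origin under its centre; leave it
- spanner: loose combination spanner, 30x185x7 mm, lying to the right of the vice, origin under its centre; leave it. Beyond it, off the bench at the right, a polishing machine stands from x 0.35 to 0.7 m, y below -0.5 m, about 0.2 m above bench height, and a wall shelf hangs 0.63 m up behind the bench (x over 0.66 m, y -0.67 to -0.05 m)
- bearing: loose ball bearing lying flat, 52x52x15 mm, between the engine, the vice and the tool box, origin under its centre; leave it
- sprocket: loose chain sprocket lying flat, 69x68x19 mm, at the right behind the vice, origin under its centre; leave it

How it is judged (in metres and radians):
On the way, in this order (a step that is already met when the one before it is completed fails the run):
1. the mark stands at the long line, at rest, while the brake is still off (horizontal distance between flywheel_mark and long_line below 0.0045 m and velocity of joint flywheel between -0.05 and 0.05 rad/s and value of joint brake below 0.1 rad), for 0.3 s.
2. the brake has been pushed over and its pad bears on the rim (value of joint brake above 0.2 rad and contact force between brake and flywheel above 1 N), for 0.2 s.
At the end, for the whole second after the job is handed in: The flywheel's mark is within 4.5 mm (2.7 deg) of the long scale line and at rest, and the brake lever is over (beyond 0.2 rad) with its pad bearing on the rim with more than 1 N (all of step 2 and horizontal distance between flywheel_mark and long_line below 0.0045 m and velocity of joint flywheel between -0.05 and 0.05 rad/s); the robot touches nothing.
It fails at once if a loose thing on the bench is shifted by more than 2 cm or lifted (distance of any of flywheel_nut_spare, sprocket, spanner, bearing from where it was at the start of the episode above 0.02 m).
It fails at once if the flywheel or the brake lever is gripped or pressed hard with the fingers (over 30 N) (contact force between the fingers and flywheel above 30 N or contact force between the fingers and brake above 30 N).
It also fails if it takes over 54 s, if anything falls off the work surface, if the arm or the gripper's body presses on something with over 40 N, if the wrist force passes 120 N, or if a joint passes its speed limit or range.

## Robot

A 6-joint arm with a two-finger parallel gripper is mounted at the origin on a cart in front of the work surface, level with it; the furniture and walls round the work are solid. World frame = base frame: x ahead of the robot, y to its left, z up, the work surface at z = 0. Lengths are in m, angles in degrees, forces in N, time in s.
With the tool pointing down it reaches from about 0.3 to 0.85 m from the base axis. Payload 5.4 kg.
Tool frame: the origin (TCP) lies on the centre line of the jaws, within the pads' length; the fingertips stand 22 mm ahead of it and the grasp point (between the pads) lies 3 mm ahead of it (robot.tip_reach is the distance from the TCP to the fingertips, in m); z points along the fingers, y is the direction in which the jaws open and shut (so a half turn about z gives the same grasp; the last joint's range is limited). The gripper opens to 85 mm and grips with 20 to 120 N. Pads are 22 mm wide; open, the fingers measure 114 mm over their backs; the gripper's body (76 mm by 85 mm) begins 54 mm behind the grasp point. The pads swing forward as they close: fully open they stand 13 mm farther back than shut.
Start: joints at [-76.209, 9.076, 91.501, -0, 79.423, -12.038], TCP at [0.25, -0.518, 0.213] pointing down, gripper open.
Joint ranges: [-166.64, 166.64], [-54.1, 131.32], [10.49, 154.53], [-73.88, 253.88], [9.74, 151.15], [-171.62, 171.62]. Speed limits (degrees/s): [147.25, 147.25, 180, 180, 180, 180].

## Interface

Orientations are given as a 3x3 rotation matrix whose columns are the frame's x, y, z axes.
In Python, from station import sensors, optics, order, robot gives the robot as it stands. The module is installed in compiled form; this text tells all that it offers.
- The arm moves only by the shell command python3 -m crank 'ROWS' [FORCE]. ROWS is JSON, a list of rows, each a list of 3 entries, a list of its own where there are three numbers: the shift along the world's x, y, z in mm, then the turn, a rotation vector about the world's x, y, z in degrees, then the finger opening in mm, from 0 to 85.4. A call has exactly 5 rows; each row is the pose to reach, as a shift and turn from the pose measured when the call began; what a row does not reach only later rows make up. A row lasts 1/10 s, in which the tool goes at most 50 mm and 8.59 degrees, less where a joint would pass 70% of its speed; a pose out of reach is approached as far as the arm can. A call with a gripper value outside its range is refused whole. The fingers move at their own pace and stop on an object; FORCE is the grip in N (left out, the last holds). Time passes only in rows, so rows that repeat a pose let the fingers close, or fill a call up. It gives the time, the measured TCP pose, the force and the opening at its end, in the units of the state.
- sensors.get_state(): the state, without advancing time (a new reading comes with each control period).
- optics.get_image(name): name is "side" or "top"; returns (picture, depth): 400x640x3 uint8, blue, green, red; 400x640 float32, m along the optical axis (not along the pixel's ray), 0 where there is no reading.
- optics.camera_info(name): a dict with "fx", "fy", "cx", "cy" (pixels), "xyz" and "attitude" of the camera in the world. Camera axes: x right, y down, z forward; pixel columns grow to the right and rows downward; lengths in m; the calibration is good to about 2 mm. A picture is of the moment at which its call begins. camera_info takes no time and is no camera call.
- order.hand_in(): hands the job in, once; it reports no verdict.
The state is a dict: "clock": time; "q": joint angles; "dq": joint speeds; "effort": joint torques, N m; "tcp_pos": TCP position; "ee_rot": TCP orientation; "force": force on the tool from outside, world axes, zero at the start; "torque": the same for the moment, N m; "opening": finger opening in m.
Only numpy, scipy, OpenCV 4.12 (cv2) and the standard library are available. Lean on these libraries where they do the work, as an engineer would, in place of code of your own. Each camera call takes 0.05 s, during which the arm holds its last target.

## Working session

There is one attempt and no reset: what is moved stays moved. The work goes in short steps, Python scripts to look and compute and a shell command to move; the robot and the scene stay as the last step left them, time stands still between calls to the robot, and variables do not carry over. Pictures are saved under pics/ and viewed, and the job is handed in when it is done.

```bash
mkdir -p pics; python3 - <<'E'
from station import sensors, optics, order, robot
import cv2
s=sensors.get_state(); print(s)
for n in("top","side"):
    im,d=optics.get_image(n); cv2.imwrite(f"pics/{n}0.png",im); print(n,optics.camera_info(n))
    import numpy as np; np.save(f"pics/{n}0.npy",d)
E
```

```text
{'clock': 0.0, 'q': array([-7.62118777e+01,  9.11322088e+00,  9.15723146e+01,  9.26612994e-04,
        7.94238135e+01, -1.20374031e+01]), 'dq': array([ 0.0403057 ,  0.0195241 ,  0.05265142, -0.02928009, -0.05882436,
       -0.00691794]), 'effort': array([-4.60103511e-04, -3.95997620e+01, -3.31430984e+01,  3.37606116e-05,
        8.63952708e-03,  2.57915971e-06]), 'tcp_pos': array([ 0.25032304, -0.51694463,  0.21251011]), 'ee_rot': array([[ 9.00126176e-01,  4.35629055e-01, -4.39417042e-04],
       [ 4.35629080e-01, -9.00124355e-01,  1.85729207e-03],
       [ 4.13560410e-04, -1.86322006e-03, -9.99998179e-01]]), 'force': array([0.48154077, 0.47073918, 0.44978592]), 'torque': array([ 0.007443  , -0.01571848, -0.0286639 ]), 'opening': 0.08529726826357156}
top {'fx': 494.539954916071, 'fy': 494.539954916071, 'cx': 317.7862201377284, 'cy': 204.4562225693996, 'xyz': array([0.40800466, 0.10100497, 1.20308303]), 'attitude': array([[ 0.01973156, -0.99864365,  0.04818227],
       [-0.99948282, -0.01847836,  0.02631804],
       [-0.02539202, -0.04867664, -0.99849178]])}
side {'fx': 487.43807887802586, 'fy': 487.43807887802586, 'cx': 324.84104225933504, 'cy': 201.72422860449242, 'xyz': array([-0.0041982 ,  0.80018586,  0.73013632]), 'attitude': array([[-8.25450979e-01, -3.16531830e-01,  4.67373814e-01],
       [-5.64473768e-01,  4.63190289e-01, -6.83245286e-01],
       [-2.14131392e-04, -8.27805748e-01, -5.61014792e-01]])}
```

View pics/top0.png

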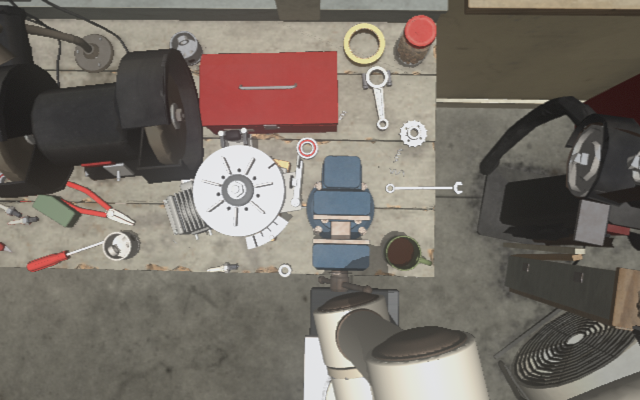

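View pics/side0.png

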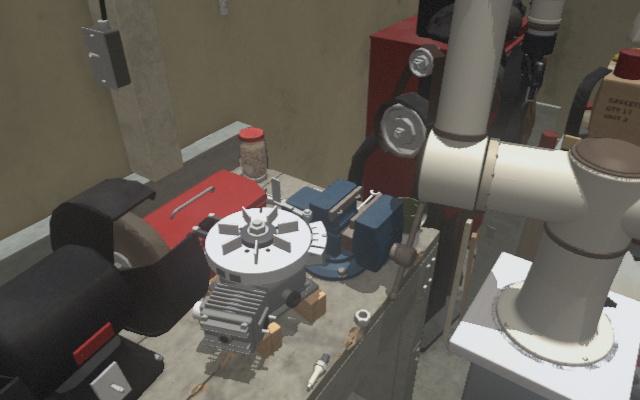

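```bash
cat > h.py <<'E'
import numpy as np,cv2
from station import sensors,optics
def px2z(n,u,v,z):
    c=optics.camera_info(n); r=c["attitude"]@np.array([(u-c["cx"])/c["fx"],(v-c["cy"])/c["fy"],1]); return c["xyz"]+r*(z-c["xyz"][2])/r[2]
def proj(n,p):
    c=optics.camera_info(n); q=c["attitude"].T@(np.asarray(p)-c["xyz"]); return np.array([c["fx"]*q[0]/q[2]+c["cx"],c["fy"]*q[1]/q[2]+c["cy"]])
E
python3 - <<'E'
import cv2
a=cv2.imread("pics/top0.png")[120:260,180:320]; cv2.imwrite("pics/t0c.png",cv2.resize(a,(700,700),interpolation=cv2.INTER_CUBIC)[:600] if 0 else cv2.resize(a,(600,600),interpolation=cv2.INTER_CUBIC))
a=cv2.imread("pics/side0.png")[165:290,190:350]; cv2.imwrite("pics/s0c.png",cv2.resize(a,None,fx=4.8,fy=4.8,interpolation=cv2.INTER_CUBIC))
E
```

```text
(no output)
```

View pics/t0c.png

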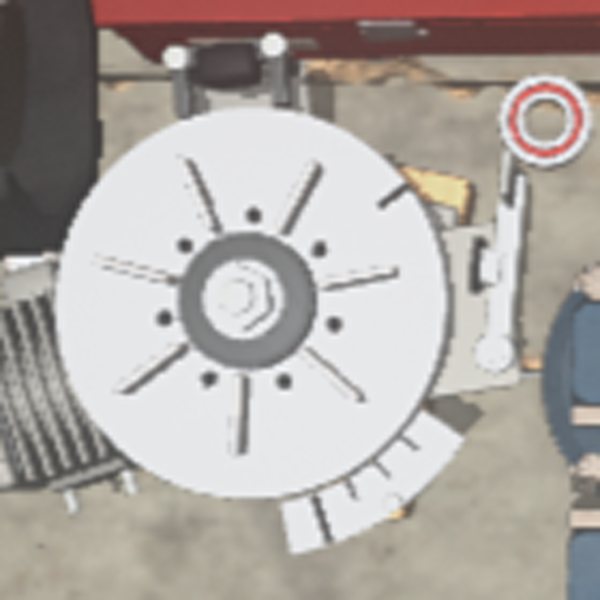

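View pics/s0c.png

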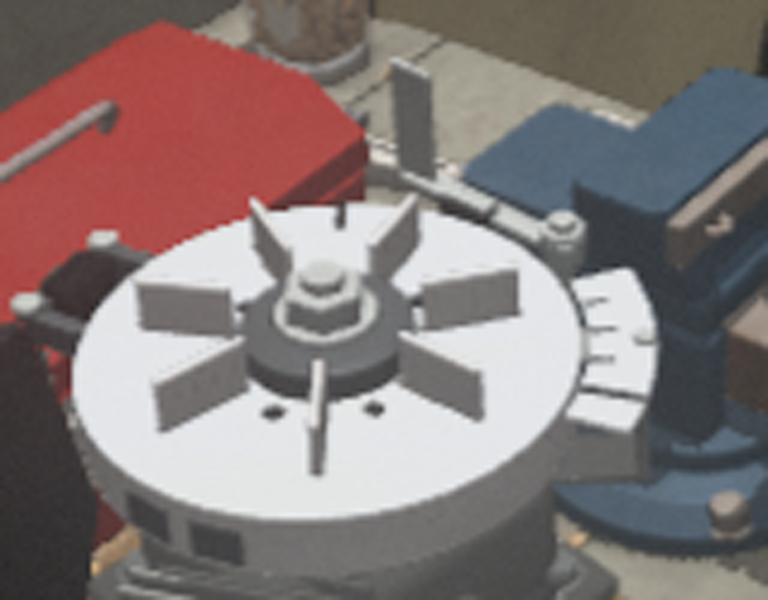

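```bash
python3 - <<'E'
from h import *
k=140/600
def P(x,y,z): 
    return px2z("top",180+x*k-.38,120+y*k-.38,z)
c=P(252,302.5,.185); print("c",c)
def pol(p,n):
    d=(p-c)[:2]; print(n,p.round(4),"r %.1f ang %.2f"%(1e3*np.hypot(*d),np.degrees(np.arctan2(d[1],d[0]))))
pol(P(408,184,.185),"mark out");pol(P(380,206,.185),"mark in")
pol(P(315,500,.185),"LL in");pol(P(328,541,.185),"LL out")
pol(P(347,488,.185),"s1 in");pol(P(375,462,.185),"s2 in"); pol(P(405,436,.185),"s3 in")
for n,x,y in[("b tip",396,272),("b2",364,401),("b3",240,453),("b4",124,391),("b5",98,262),("b6",188,160),("b7",320,167)]: pol(P(x,y,.211),n)
pol(P(510,205,.225),"tab top?");pol(P(510,180,.225),"tab top?");pol(P(507,155,.225),"tab top?");pol(P(493,350,.19),"pivot")
d=np.load("pics/top0.npy")
c0=optics.camera_info("top")
for (u0,u1,v0,v1) in [(292,305,150,172)]:
    for v in range(v0,v1,2):
        l=[]
        for u in range(u0,u1):
            z=d[v,u]; p=c0["xyz"]+c0["attitude"]@np.array([(u-c0["cx"])/c0["fx"]*z,(v-c0["cy"])/c0["fy"]*z,z]); l.append(int(p[2]*1e3))
        print(v,l)
E
```

```text
c [0.48366476 0.29298481 0.185     ]
mark out [0.5425 0.2187 0.185 ] r 94.8 ang -51.61
mark in [0.5316 0.2321 0.185 ] r 77.5 ang -51.82
LL in [0.389  0.2599 0.185 ] r 100.3 ang -160.75
LL out [0.3694 0.2531 0.185 ] r 121.0 ang -160.77
s1 in [0.395  0.2446 0.185 ] r 101.0 ang -151.38
s2 in [0.4078 0.2314 0.185 ] r 97.7 ang -140.94
s3 in [0.4206 0.2172 0.185 ] r 98.6 ang -129.79
b tip [0.4973 0.2204 0.211 ] r 73.9 ang -79.34
b2 [0.4363 0.234  0.211 ] r 75.7 ang -128.75
b3 [0.4108 0.2918 0.211 ] r 72.9 ang -179.06
b4 [0.4389 0.3475 0.211 ] r 70.6 ang 129.42
b5 [0.4996 0.3617 0.211 ] r 70.6 ang 76.93
b6 [0.5488 0.3204 0.211 ] r 70.6 ang 22.81
b7 [0.5465 0.2576 0.211 ] r 72.1 ang -29.41
tab top? [0.5282 0.1664 0.225 ] r 134.2 ang -70.62
tab top? [0.5399 0.1666 0.225 ] r 138.3 ang -66.02
tab top? [0.5515 0.1683 0.225 ] r 142.0 ang -61.44
pivot [0.4625 0.1754 0.19  ] r 119.5 ang -100.19
150 [1, -1, 1, -1, 0, 12, 14, 12, 11, 16, 12, 5, 0]
152 [0, -1, -1, 0, 0, 18, 17, 18, 18, 13, 18, 17, 0]
154 [2, 2, 1, -4, 5, 2, 14, 14, 16, 17, 17, 14, 16]
156 [2, 2, 1, -3, 1, 227, 224, 213, 14, 11, 15, 16, 14]
158 [0, -3, 0, 2, 6, 226, 224, 209, 2, -1, 3, 12, 17]
160 [3, 3, 1, 0, -4, 227, 224, 202, 178, 0, -1, 3, 3]
162 [-1, 3, 3, -5, 224, 224, 230, 199, 172, 173, 0, 1, 3]
164 [0, 0, -2, -3, 224, 228, 218, 198, 174, 175, 0, 1, 3]
166 [-3, 0, 2, 2, 174, 213, 208, 190, 173, 171, 1, 0, 0]
168 [-3, 2, 0, 2, 174, 175, 177, 176, 175, 174, 0, -1, -1]
170 [1, 0, 1, 3, 173, 179, 172, 172, 170, 171, 2, -1, 3]
```

```bash
python3 - <<'E'
import cv2
a=cv2.imread("pics/top0.png")[145:210,280:325]; cv2.imwrite("pics/t0t.png",cv2.resize(a,None,fx=9,fy=9,interpolation=cv2.INTER_CUBIC))
a=cv2.imread("pics/side0.png")[170:230,255:325]; cv2.imwrite("pics/s0t.png",cv2.resize(a,None,fx=9,fy=9,interpolation=cv2.INTER_CUBIC))
E
```

```text
(no output)
```

View pics/t0t.png

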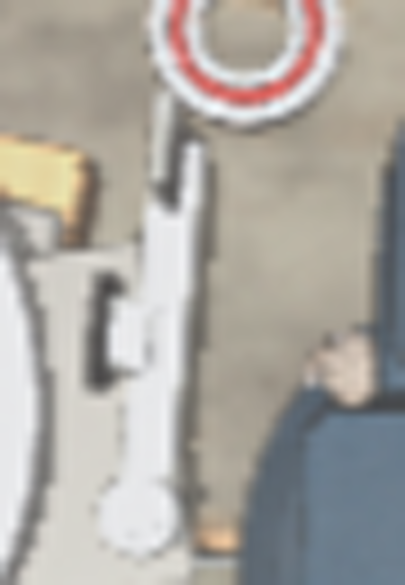

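View pics/s0t.png

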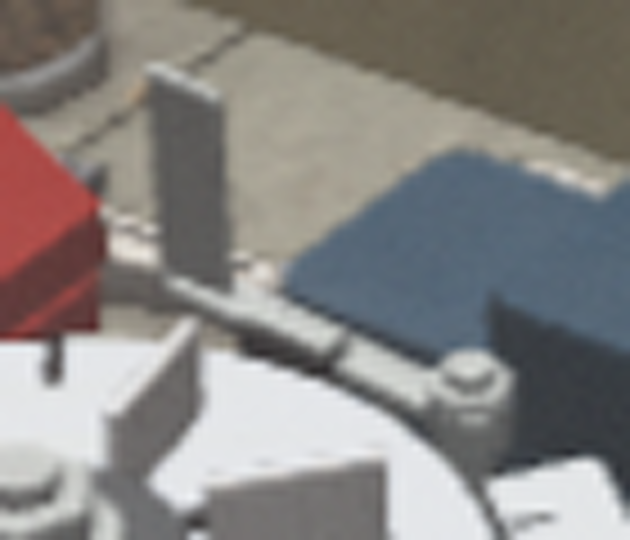

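```bash
python3 - <<'E'
from h import *
d=np.load("pics/top0.npy");c=optics.camera_info("top")
v,u=np.mgrid[0:400,0:640]
p=np.stack([(u-c["cx"])/c["fx"]*d,(v-c["cy"])/c["fy"]*d,d],-1)@c["attitude"].T+c["xyz"]
ok=d>0
print("z max map mm; rows x, cols y")
ys=np.arange(.6,-.1,-.05);print("      ",[round(y,2) for y in ys])
for x in np.arange(.75,.25,-.05):
    print(round(x,2),[int(1e3*p[...,2][ok&(abs(p[...,0]-x)<.025)&(abs(p[...,1]-y)<.025)].max(initial=-1)) for y in ys])
E
```

```text
z max map mm; rows x, cols y
       [np.float64(0.6), np.float64(0.55), np.float64(0.5), np.float64(0.45), np.float64(0.4), np.float64(0.35), np.float64(0.3), np.float64(0.25), np.float64(0.2), np.float64(0.15), np.float64(0.1), np.float64(0.05), np.float64(-0.0), np.float64(-0.05)]
0.75 [-1000, -1000, 278, 281, 283, 143, 141, 143, 142, 142, 141, 19, 25, 22]
0.7 [238, 242, 309, 309, 308, 141, 164, 164, 165, 142, 142, 15, 23, 637]
0.65 [260, 260, 316, 316, 316, 139, 141, 140, 140, 138, 137, 8, 28, 648]
0.6 [261, 262, 315, 314, 312, 185, 189, 189, 19, 21, 6, 9, 6, 17]
0.55 [248, 243, 241, 255, 247, 209, 213, 213, 190, 230, 141, 141, 7, 17]
0.5 [75, 7, 248, 249, 245, 212, 225, 213, 213, 183, 179, 178, 176, 14]
0.45 [17, 7, 7, 150, 190, 214, 218, 213, 191, 187, 178, 179, 176, 7]
0.4 [62, 61, 9, 149, 150, 191, 214, 192, 191, 175, 176, 176, 173, 105]
0.35 [64, 64, 8, 10, 6, 7, 9, 190, 8, 177, 179, 177, 178, 104]
0.3 [57, 6, 5, 5, 20, 27, 20, 6, 22, 150, 353, 735, 740, 730]
```

```bash
python3 -c "
from station import robot; print(robot.tip_reach)"; python3 -m crank '[[[0,20,40],[0,0,-5],0],[[10,55,70],[0,0,-10],0],[[25,100,85],[0,0,-15],0],[[42,145,95],[0,0,-20],0],[[60,190,105],[0,0,-25.8],0]]' 20
```

```text
0.022
clock: 0.6
tcp_pos: [0.3105, -0.3253, 0.3179]
ee_rot: [[1.0, -0.004, 0.001], [-0.004, -1.0, 0.002], [0.001, -0.002, -1.0]]
force: [0.5, -0.6, 0.6]
opening: 0.0118
```

```bash
python3 -m crank '[[[16,45,3],[0,0,0],0],[[33,90,6],[0,0,0],0],[[50,135,8],[0,0,0],0],[[67,180,10],[0,0,0],0],[[84,225,12],[0,0,0],0]]'; python3 -m crank '[[[16,45,0],[0,0,0],0],[[33,90,0],[0,0,0],0],[[50,135,0],[0,0,0],0],[[67,180,0],[0,0,0],0],[[84,225,0],[0,0,0],0]]'
```

```text
clock: 1.1
tcp_pos: [0.3946, -0.0983, 0.3297]
ee_rot: [[1.0, -0.005, 0.001], [-0.005, -1.0, 0.002], [0.001, -0.002, -1.0]]
force: [0.7, -0.7, -0.0]
opening: -0.0
clock: 1.6
tcp_pos: [0.4787, 0.1289, 0.3293]
ee_rot: [[1.0, -0.004, 0.0], [-0.004, -1.0, 0.002], [0.0, -0.002, -1.0]]
force: [0.7, -0.8, 0.4]
opening: -0.0004
```

```bash
python3 -m crank '[[[16,41,0],[0,0,0],0],[[32,82,0],[0,0,0],0],[[47,123,0],[0,0,0],0],[[62,164,-10],[0,0,0],0],[[62,164,-40],[0,0,0],0]]'; python3 - <<'E'
from h import *
for n in("top","side"):
    im,d=optics.get_image(n); cv2.imwrite(f"pics/{n}1.png",im)
a=cv2.imread("pics/side1.png")[120:300,180:360]; cv2.imwrite("pics/s1c.png",cv2.resize(a,(600,600),interpolation=cv2.INTER_CUBIC))
E
```

```text
clock: 2.1
tcp_pos: [0.5424, 0.2977, 0.2905]
ee_rot: [[1.0, 0.0, 0.005], [0.0, -1.0, 0.005], [0.005, -0.005, -1.0]]
force: [0.5, -0.4, 0.4]
opening: -0.0001
```

View pics/s1c.png

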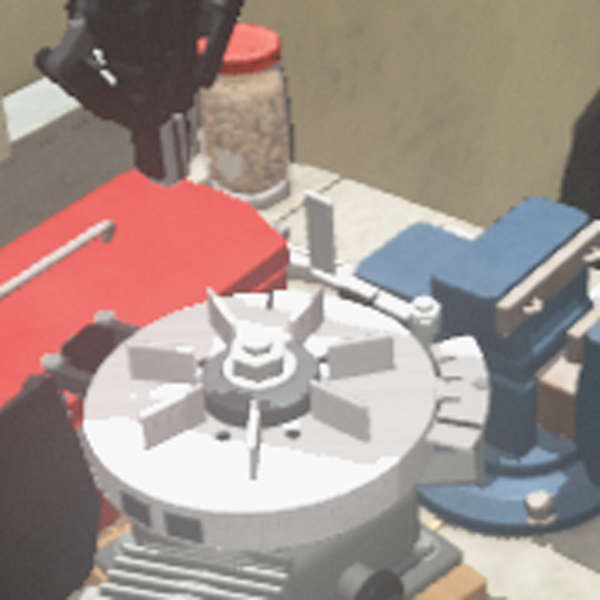

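View pics/top1.png

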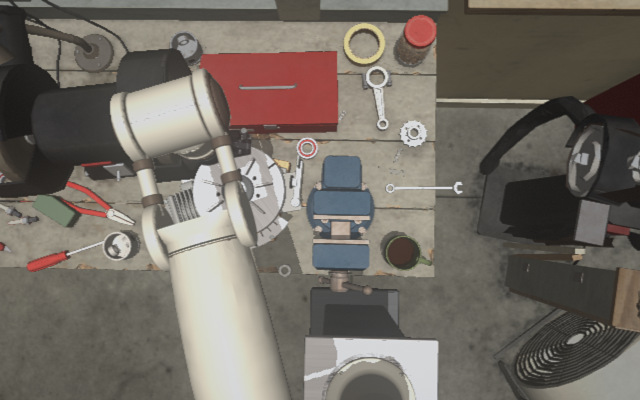

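```bash
python3 -m crank '[[[-1,-5,-15],[0,0,0],0],[[-1,-5,-35],[0,0,0],0],[[-1,-5,-55],[0,0,0],0],[[-1,-5,-68],[0,0,0],0],[[-1,-5,-74],[0,0,0],0]]'; python3 - <<'E'
from h import *
im,d=optics.get_image("side")
a=im[165:290,190:350]; cv2.imwrite("pics/s2c.png",cv2.resize(a,None,fx=4.8,fy=4.8,interpolation=cv2.INTER_CUBIC))
E
```

```text
clock: 2.7
tcp_pos: [0.5368, 0.2874, 0.2089]
ee_rot: [[1.0, -0.004, -0.011], [-0.004, -1.0, -0.002], [-0.011, 0.002, -1.0]]
force: [-0.1, 0.5, 0.1]
opening: -0.0001
```

View pics/s2c.png

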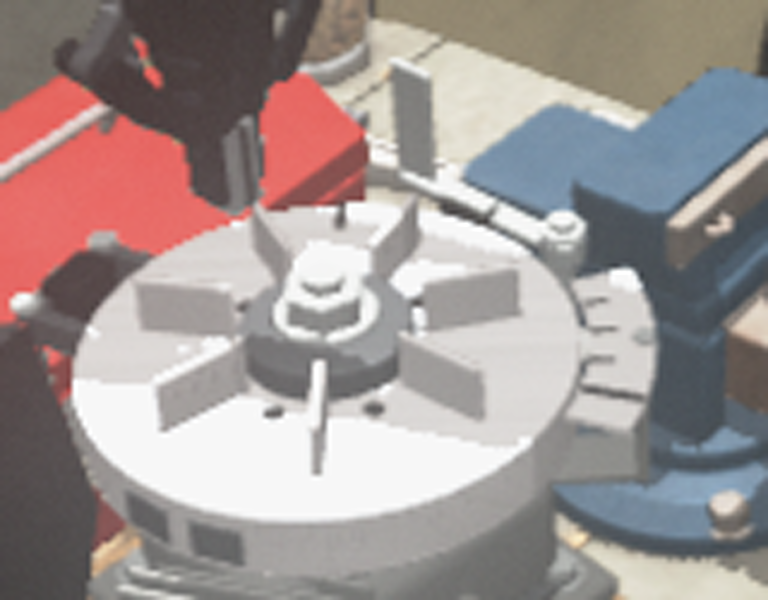

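```bash
python3 - <<'E'
from h import *
s=sensors.get_state();print(s["clock"],s["tcp_pos"],s["force"])
t=s["tcp_pos"]+.022*s["ee_rot"][:,2]
print(t,proj("side",t),proj("side",[.484,.293,.22]), (proj("side",t)-[190,165])*4.8)
im,d=optics.get_image("side"); cv2.imwrite("pics/s3.png",im)
a=im[165:290,190:350]; cv2.imwrite("pics/s3c.png",cv2.resize(a,None,fx=4.8,fy=4.8,interpolation=cv2.INTER_CUBIC))
E
```

```text
2.75 [0.53664446 0.28744698 0.20845018] [-0.21174782  0.27083846 -0.54232619]
[0.53639833 0.28739602 0.18645162] [240.7436387  223.96404341] [258.83296959 220.31812394] [243.56946577 283.02740837]
```

View pics/s3c.png

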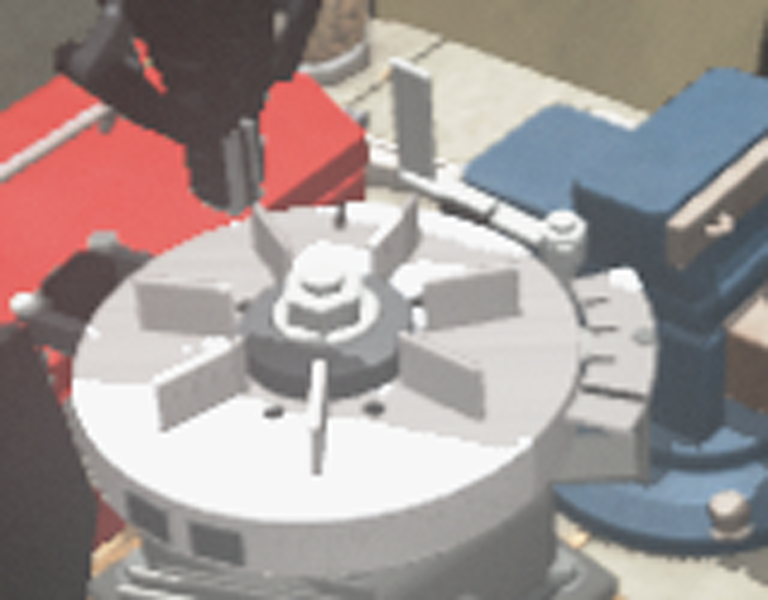

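```bash
python3 - <<'E'
from h import *
im,d=optics.get_image("side");c=optics.camera_info("side")
def at(u,v):
    z=d[v,u]; return (c["xyz"]+c["attitude"]@np.array([(u-c["cx"])/c["fx"]*z,(v-c["cy"])/c["fy"]*z,z])).round(3)
for u,v in [(236,206),(238,206),(240,207),(240,195),(236,195),(230,195),(232,203)]: print(u,v,at(u,v))
for u,v in [(256,220),(245,213),(274,210),(230,240),(290,290),(260,210)]: print("wheel",u,v,at(u,v))
for a in (-77.4,-26,25.4,76.9): 
    r=np.radians(a); p=[.484+.055*np.cos(r),.293+.055*np.sin(r),.198]; print(a,(proj("side",p)-[190,165])*4.8)
print((proj("side",[.5424,.2977,.2685])-[180,120])/.3)
E
```

```text
236 206 [0.532 0.298 0.235]
238 206 [0.53  0.295 0.234]
240 207 [0.529 0.291 0.23 ]
240 195 [0.529 0.288 0.254]
236 195 [0.531 0.295 0.257]
230 195 [0.54  0.301 0.257]
232 203 [0.538 0.3   0.24 ]
wheel 256 220 [0.49  0.294 0.219]
wheel 245 213 [0.534 0.275 0.205]
wheel 274 210 [0.499 0.234 0.202]
wheel 230 240 [0.498 0.353 0.209]
wheel 290 290 [0.417 0.299 0.092]
wheel 260 210 [0.54  0.229 0.183]
-77.4 [401.43471582 233.50129671]
-26 [278.72533856 238.39881934]
25.4 [193.02023166 299.20279606]
76.9 [210.92447996 376.00854681]
[165.61711993 227.67850277]
```

```bash
python3 -m crank '[[[4,4,-3],[0.1,0.6,0],0],[[4,5,-8],[0.1,0.6,0],0],[[4,5,-15],[0.1,0.6,0],0],[[4,5,-20],[0.1,0.6,0],0],[[4,5,-22],[0.1,0.6,0],0]]'; python3 - <<'E'
from h import *
im,d=optics.get_image("side");c=optics.camera_info("side")
a=im[165:290,190:350]; cv2.imwrite("pics/s4c.png",cv2.resize(a,None,fx=4.8,fy=4.8,interpolation=cv2.INTER_CUBIC))
def at(u,v):
    z=d[v,u]; return (c["xyz"]+c["attitude"]@np.array([(u-c["cx"])/c["fx"]*z,(v-c["cy"])/c["fy"]*z,z])).round(3)
for v in range(204,226,2): print(v,at(234,v),at(238,v))
print(sensors.get_state()["tcp_pos"],sensors.get_state()["force"])
E
```

```text
clock: 3.35
tcp_pos: [0.5409, 0.2928, 0.1871]
ee_rot: [[1.0, -0.003, -0.021], [-0.003, -1.0, -0.0], [-0.021, 0.0, -1.0]]
force: [0.1, 0.6, -0.5]
opening: -0.0001
204 [0.534 0.3   0.239] [0.532 0.292 0.236]
206 [0.534 0.3   0.235] [0.531 0.293 0.232]
208 [0.536 0.3   0.23 ] [0.531 0.295 0.229]
210 [0.536 0.3   0.226] [0.53  0.296 0.225]
212 [0.536 0.3   0.222] [0.533 0.294 0.219]
214 [0.536 0.302 0.218] [0.533 0.294 0.215]
216 [0.534 0.303 0.215] [0.532 0.296 0.211]
218 [0.538 0.3   0.207] [0.533 0.296 0.207]
220 [0.556 0.284 0.186] [0.552 0.279 0.184]
222 [0.554 0.288 0.184] [0.547 0.283 0.184]
224 [0.526 0.314 0.207] [0.543 0.288 0.184]
[0.54086719 0.2927763  0.18710443] [ 0.28902154 -0.29906719 -0.30593401]
```

View pics/s4c.png

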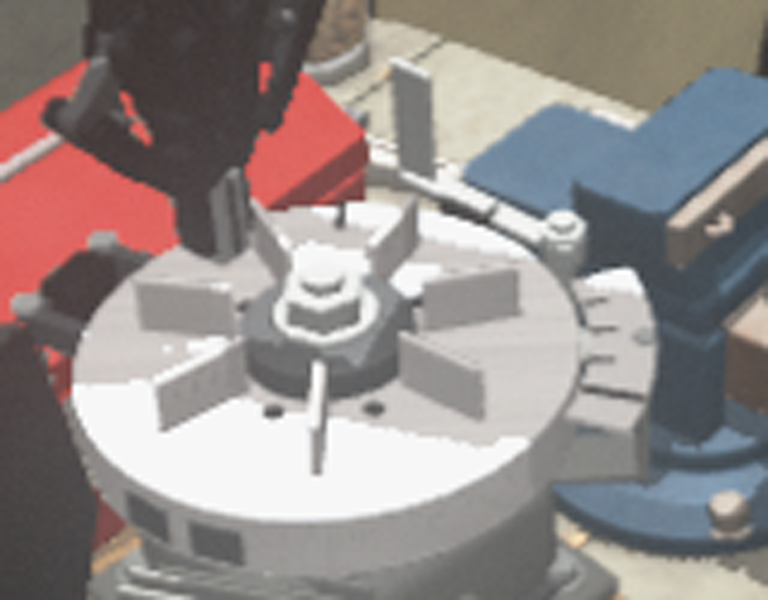

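```bash
python3 -m crank '[[[0,0,-5],[0,-0.6,0],0],[[0,0,-9],[0,-1.2,0],0],[[0,-3,-9],[0,-1.2,0],0],[[-1,-7,-9],[0,-1.2,0],0],[[-1,-10,-9],[0,-1.2,0],0]]'; python3 - <<'E'
from h import *
im,d=optics.get_image("side");c=optics.camera_info("side")
a=im[165:290,190:350]; cv2.imwrite("pics/s5c.png",cv2.resize(a,None,fx=4.8,fy=4.8,interpolation=cv2.INTER_CUBIC))
E
```

```text
clock: 3.9
tcp_pos: [0.5397, 0.2831, 0.1783]
ee_rot: [[1.0, -0.003, 0.0], [-0.003, -1.0, 0.001], [0.0, -0.001, -1.0]]
force: [-0.5, 3.8, 1.0]
opening: 0.0005
```

View pics/s5c.png

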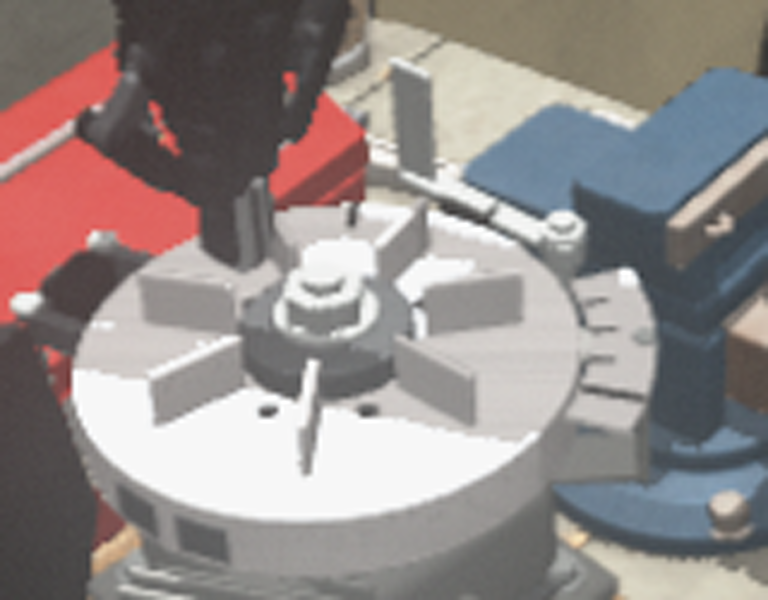

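```bash
python3 -m crank '[[[-1,-5,0],[0,0,0],0],[[-2.5,-9.6,0],[0,0,0],0],[[-4.4,-14.2,0],[0,0,0],0],[[-6.7,-18.6,0],[0,0,0],0],[[-9.4,-22.8,0],[0,0,0],0]]'; python3 -m crank '[[[-3.7,-4.7,0],[0,0,0],0],[[-7.8,-9,0],[0,0,0],0],[[-12.4,-12.8,0],[0,0,0],0],[[-17.3,-16.2,0],[0,0,0],0],[[-22.6,-19,0],[0,0,0],0]]';  python3 - <<'E'
from h import *
im,d=optics.get_image("side");c=optics.camera_info("side")
a=im[165:290,190:350]; cv2.imwrite("pics/s6c.png",cv2.resize(a,None,fx=4.8,fy=4.8,interpolation=cv2.INTER_CUBIC))
E
```

```text
clock: 4.45
tcp_pos: [0.5306, 0.2592, 0.1786]
ee_rot: [[1.0, -0.003, 0.001], [-0.003, -1.0, 0.0], [0.001, -0.0, -1.0]]
force: [1.4, 3.1, -0.2]
opening: 0.0003
clock: 4.95
tcp_pos: [0.5077, 0.2398, 0.1786]
ee_rot: [[1.0, -0.004, 0.001], [-0.004, -1.0, -0.0], [0.001, 0.0, -1.0]]
force: [2.2, 2.0, -0.7]
opening: -0.0004
```

View pics/s6c.png

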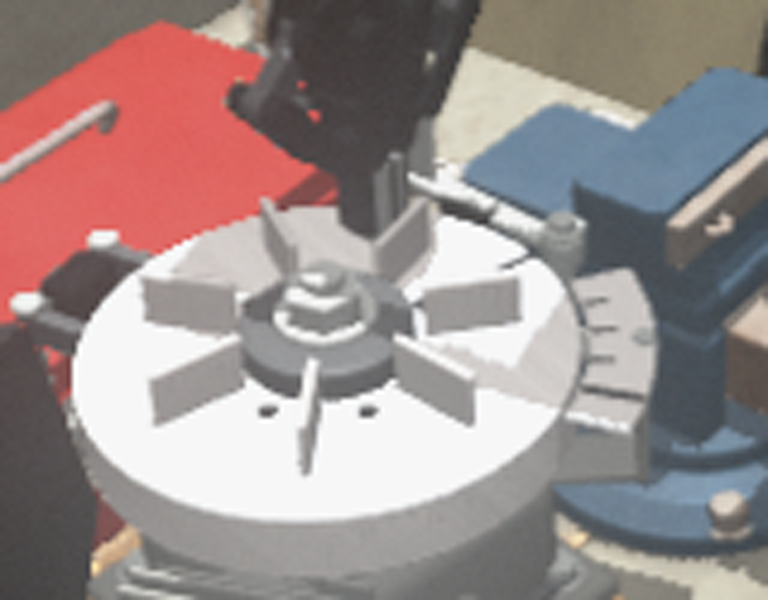

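```bash
python3 -m crank '[[[-5.5,-1.8,0],[0,0,0],0],[[-11.3,-3.2,0],[0,0,0],0],[[-17.2,-4.2,0],[0,0,0],0],[[-23.1,-4.6,0],[0,0,0],0],[[-28.1,-4.4,0],[0,0,0],0]]';  python3 - <<'E'
from h import *
im,d=optics.get_image("side");c=optics.camera_info("side")
a=im[165:290,190:350]; cv2.imwrite("pics/s7c.png",cv2.resize(a,None,fx=4.8,fy=4.8,interpolation=cv2.INTER_CUBIC))
E
```

```text
clock: 5.5
tcp_pos: [0.4783, 0.2347, 0.1787]
ee_rot: [[1.0, -0.003, 0.0], [-0.003, -1.0, -0.001], [0.0, 0.001, -1.0]]
force: [2.9, 0.5, -0.4]
opening: 0.0002
```

View pics/s7c.png

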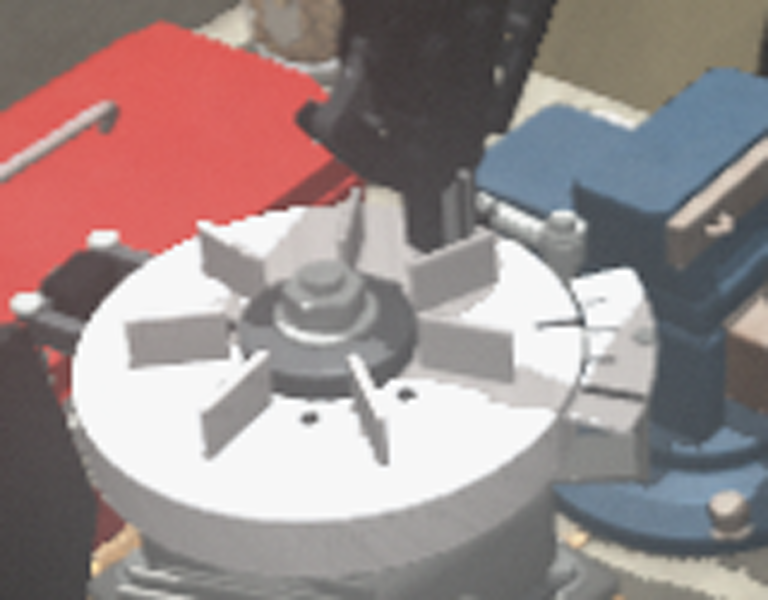

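```bash
python3 -m crank '[[[-3.5,0.5,0],[0,0,0],0],[[-6.5,1.1,0],[0,0,0],0],[[-9.4,1.8,0],[0,0,0],0],[[-12.4,2.7,0],[0,0,0],0],[[-14.3,3.3,0],[0,0,0],0]]';  python3 - <<'E'
from h import *
im,d=optics.get_image("side")
a=im[220:260,290:340]; cv2.imwrite("pics/s8c.png",cv2.resize(a,None,fx=15,fy=15,interpolation=cv2.INTER_CUBIC))
E
```

```text
clock: 6.05
tcp_pos: [0.4627, 0.2381, 0.1784]
ee_rot: [[1.0, -0.003, -0.002], [-0.003, -1.0, -0.002], [-0.002, 0.002, -1.0]]
force: [2.6, 0.2, -0.8]
opening: -0.0001
```

View pics/s8c.png

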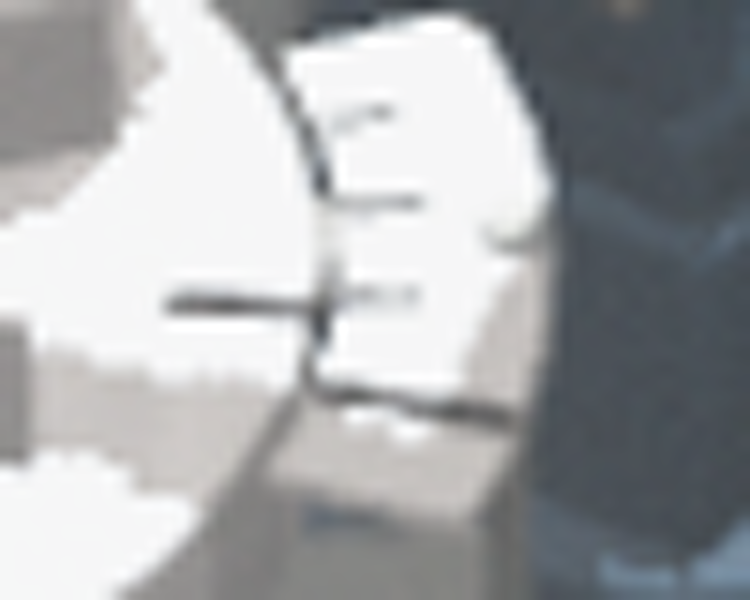

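```bash
cat >> h.py <<'E'
C=np.array([.48366,.29298])
def ang(u,v,n="side"):
    p=px2z(n,u,v,.185); e=p[:2]-C; return round(1e3*np.hypot(*e),1),round(np.degrees(np.arctan2(e[1],e[0])),2)
E
python3 - <<'E'
from h import *
for x,y in [(170,303),(240,305),(310,308),(325,393),(420,404),(515,415),(420,296),(420,202)]: print(x,y,ang(290+x/15-.47,220+y/15-.47))
E
```

```text
170 303 (np.float64(74.2), np.float64(-153.99))
240 305 (np.float64(82.5), np.float64(-153.41))
310 308 (np.float64(90.9), np.float64(-153.06))
325 393 (np.float64(96.3), np.float64(-162.32))
420 404 (np.float64(107.6), np.float64(-161.65))
515 415 (np.float64(118.9), np.float64(-161.1))
420 296 (np.float64(103.6), np.float64(-150.87))
420 202 (np.float64(103.3), np.float64(-140.74))
```

```bash
python3 -m crank '[[[-1.4,0.5,0],[0,0,0],0],[[-2.8,1.1,0],[0,0,0],0],[[-4.2,1.8,0],[0,0,0],0],[[-5.7,2.5,0],[0,0,0],0],[[-6,2.7,0],[0,0,0],0]]';  python3 - <<'E'
from h import *
im,d=optics.get_image("side")
a=im[220:260,290:340]; cv2.imwrite("pics/s9c.png",cv2.resize(a,None,fx=15,fy=15,interpolation=cv2.INTER_CUBIC))
E
```

```text
clock: 6.6
tcp_pos: [0.456, 0.241, 0.1783]
ee_rot: [[1.0, -0.003, -0.003], [-0.003, -1.0, -0.002], [-0.003, 0.002, -1.0]]
force: [1.5, -0.1, 0.2]
opening: 0.0
```

View pics/s9c.png

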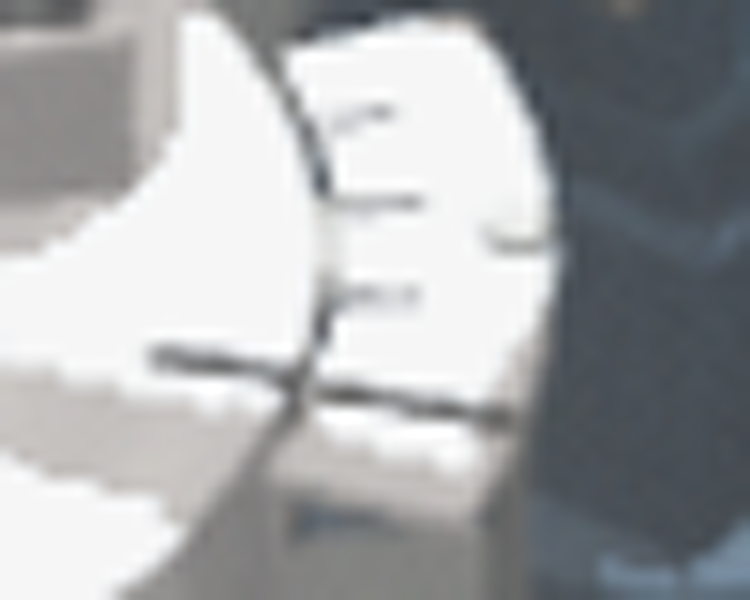

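```bash
python3 -m crank '[[[-0.3,0.1,0],[0,0,0],0],[[-0.6,0.3,0],[0,0,0],0],[[-0.9,0.4,0],[0,0,0],0],[[-0.9,0.4,0],[0,0,0],0],[[-0.9,0.4,0],[0,0,0],0]]';  python3 -m crank '[[[1.5,-0.7,0],[0,0,0],0],[[3,-1.5,0],[0,0,0],0],[[4,-2,0],[0,0,0],0],[[4,-2,15],[0,0,0],0],[[4,-2,40],[0,0,0],0]]'; python3 - <<'E'
from h import *
im,d=optics.get_image("side")
a=im[220:260,290:340]; cv2.imwrite("pics/s10c.png",cv2.resize(a,None,fx=15,fy=15,interpolation=cv2.INTER_CUBIC))
E
```

```text
clock: 7.15
tcp_pos: [0.4551, 0.2413, 0.1783]
ee_rot: [[1.0, -0.003, -0.003], [-0.003, -1.0, -0.002], [-0.003, 0.002, -1.0]]
force: [2.0, 0.2, 0.9]
opening: 0.0003
clock: 7.65
tcp_pos: [0.4575, 0.2389, 0.2165]
ee_rot: [[1.0, -0.003, -0.008], [-0.003, -1.0, -0.003], [-0.008, 0.003, -1.0]]
force: [-0.4, -0.8, -0.3]
opening: 0.0
```

View pics/s10c.png

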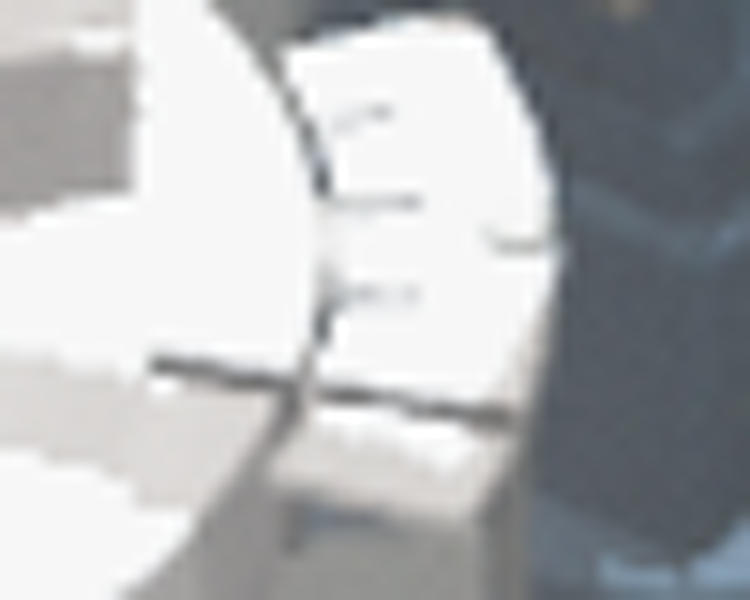

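```bash
python3 -m crank '[[[8,-10,35],[0,0,0],0],[[28,-35,55],[0,0,0],0],[[50,-65,55],[0,0,0],0],[[70,-90,50],[0,0,0],0],[[83,-106,40],[0,0,0],0]]'; python3 - <<'E'
from h import *
im,d=optics.get_image("side")
a=im[110:260,200:400]; cv2.imwrite("pics/s11c.png",cv2.resize(a,None,fx=4,fy=4,interpolation=cv2.INTER_CUBIC))
im,d=optics.get_image("top");cv2.imwrite("pics/t11.png",cv2.resize(im[110:260,220:400],None,fx=4,fy=4,interpolation=cv2.INTER_CUBIC))
print(sensors.get_state()["tcp_pos"])
E
```

```text
clock: 8.2
tcp_pos: [0.5452, 0.132, 0.2633]
ee_rot: [[1.0, -0.004, 0.003], [-0.004, -1.0, -0.001], [0.003, 0.001, -1.0]]
force: [-1.0, -0.4, 0.9]
opening: -0.0002
[0.54384969 0.13168926 0.26061182]
```

View pics/s11c.png

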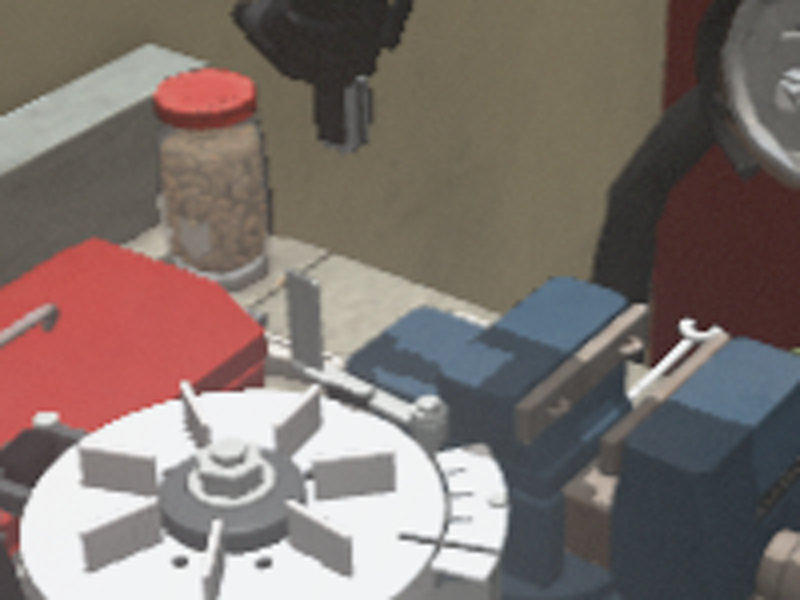

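View pics/t11.png

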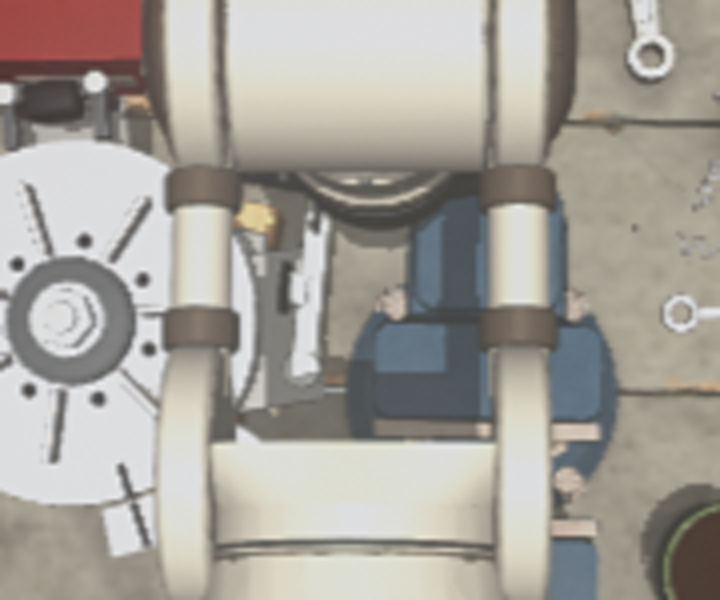

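```bash
python3 - <<'E'
from h import *
im,d=optics.get_image("side");c=optics.camera_info("side")
def at(u,v):
    z=d[v,u]; return (c["xyz"]+c["attitude"]@np.array([(u-c["cx"])/c["fx"]*z,(v-c["cy"])/c["fy"]*z,z])).round(3)
for u,v in [(281,140),(283,143),(286,143),(288,146),(290,143)]: print("tip",u,v,at(u,v))
for v in (180,185,190,195,198): print("tab",v,[list(at(u,v)) for u in range(271,281,2)])
print(sensors.get_state()["tcp_pos"])
E
```

```text
tip 281 140 [0.547 0.146 0.298]
tip 283 143 [0.542 0.146 0.293]
tip 286 143 [0.539 0.14  0.292]
tip 288 146 [0.533 0.141 0.287]
tip 290 143 [0.535 0.133 0.29 ]
tab 180 [[np.float64(0.554), np.float64(0.174), np.float64(0.219)], [np.float64(0.551), np.float64(0.172), np.float64(0.219)], [np.float64(0.544), np.float64(0.174), np.float64(0.223)], [np.float64(0.54), np.float64(0.172), np.float64(0.223)], [np.float64(0.774), np.float64(-0.105), np.float64(0.001)]]
tab 185 [[np.float64(0.557), np.float64(0.173), np.float64(0.205)], [np.float64(0.552), np.float64(0.173), np.float64(0.207)], [np.float64(0.546), np.float64(0.172), np.float64(0.209)], [np.float64(0.542), np.float64(0.172), np.float64(0.21)], [np.float64(0.535), np.float64(0.173), np.float64(0.213)]]
tab 190 [[np.float64(0.763), np.float64(-0.057), np.float64(-0.003)], [np.float64(0.552), np.float64(0.173), np.float64(0.195)], [np.float64(0.546), np.float64(0.174), np.float64(0.198)], [np.float64(0.541), np.float64(0.173), np.float64(0.199)], [np.float64(0.534), np.float64(0.175), np.float64(0.203)]]
tab 195 [[np.float64(0.729), np.float64(-0.016), np.float64(0.015)], [np.float64(0.553), np.float64(0.174), np.float64(0.183)], [np.float64(0.547), np.float64(0.174), np.float64(0.185)], [np.float64(0.545), np.float64(0.17), np.float64(0.184)], [np.float64(0.538), np.float64(0.173), np.float64(0.188)]]
tab 198 [[np.float64(0.72), np.float64(-0.006), np.float64(0.014)], [np.float64(0.554), np.float64(0.173), np.float64(0.175)], [np.float64(0.547), np.float64(0.175), np.float64(0.178)], [np.float64(0.541), np.float64(0.175), np.float64(0.181)], [np.float64(0.538), np.float64(0.172), np.float64(0.181)]]
[0.54330113 0.1330301  0.26140014]
```

```bash
python3 -m crank '[[[1,0,-25],[0,0,0],0],[[1,0,-50],[0,0,0],0],[[1,0,-72],[0,0,0],0],[[1,2,-86],[0,0,0],0],[[1,9,-86],[0,0,0],0]]'; python3 - <<'E'
from h import *
im,d=optics.get_image("side")
a=im[140:260,200:360]; cv2.imwrite("pics/s12c.png",cv2.resize(a,None,fx=5,fy=5,interpolation=cv2.INTER_CUBIC))
E
```

```text
clock: 8.85
tcp_pos: [0.5425, 0.1427, 0.1734]
ee_rot: [[1.0, -0.004, -0.005], [-0.004, -1.0, -0.0], [-0.005, 0.0, -1.0]]
force: [-0.2, 0.3, 1.0]
opening: 0.0002
```

View pics/s12c.png

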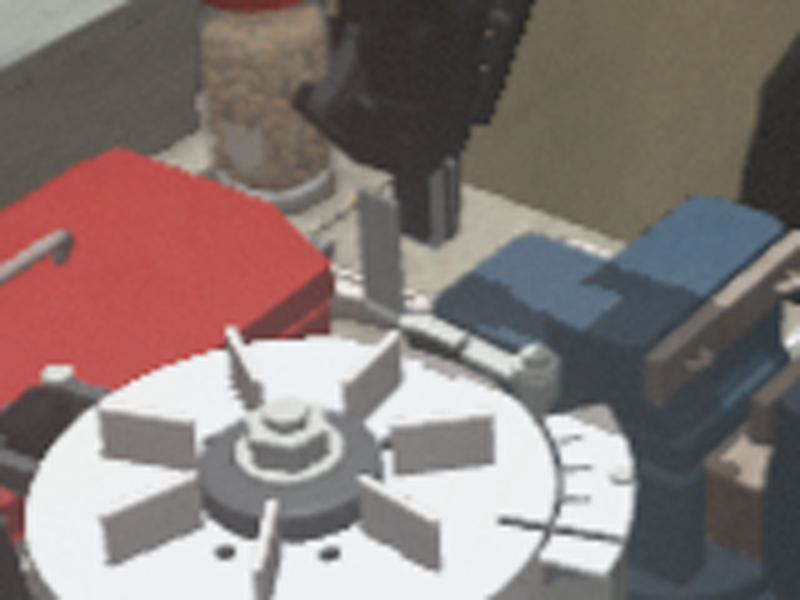

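```bash
python3 -m crank '[[[2,5,0],[0,0,0],0],[[2,9,0],[0,0,0],0],[[2,12,0],[0,0,0],0],[[2,15,0],[0,0,0],0],[[2,18,0],[0,0,0],0]]'; python3 -m crank '[[[0,2,0],[0,0,0],0],[[0,4,0],[0,0,0],0],[[0,6,0],[0,0,0],0],[[0,8,0],[0,0,0],0],[[0,9,0],[0,0,0],0]]'; python3 - <<'E'
from h import *
im,d=optics.get_image("side")
a=im[140:260,200:360]; cv2.imwrite("pics/s13c.png",cv2.resize(a,None,fx=5,fy=5,interpolation=cv2.INTER_CUBIC))
E
```

```text
clock: 9.4
tcp_pos: [0.5459, 0.162, 0.1756]
ee_rot: [[1.0, -0.004, -0.002], [-0.004, -1.0, 0.001], [-0.002, -0.0, -1.0]]
force: [0.8, -1.3, 0.3]
opening: 0.0
clock: 9.9
tcp_pos: [0.5458, 0.1713, 0.1755]
ee_rot: [[1.0, -0.004, -0.002], [-0.004, -1.0, 0.001], [-0.002, -0.001, -1.0]]
force: [-0.1, -0.4, -0.1]
opening: 0.0002
```

View pics/s13c.png

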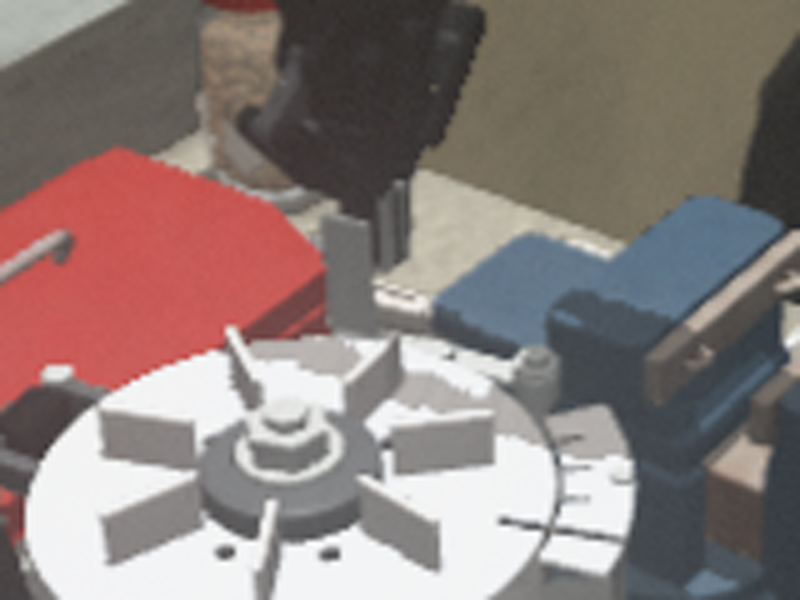

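```bash
python3 -m crank '[[[0,-8,0],[0,0,0],0],[[0,-18,0],[0,0,0],0],[[0,-25,0],[0,0,0],0],[[0,-27,20],[0,0,0],0],[[0,-27,50],[0,0,0],0]]'; python3 -m crank '[[[0,0,30],[0,0,0],0],[[0,-30,50],[0,0,0],0],[[-10,-70,50],[0,0,0],0],[[-20,-110,50],[0,0,0],0],[[-20,-110,50],[0,0,0],0]]'; python3 - <<'E'
from h import *
im,d=optics.get_image("side")
cv2.imwrite("pics/s14.png",cv2.resize(im[140:260,200:360],None,fx=5,fy=5,interpolation=cv2.INTER_CUBIC))
cv2.imwrite("pics/s14c.png",cv2.resize(im[220:260,290:340],None,fx=15,fy=15,interpolation=cv2.INTER_CUBIC))
im,d=optics.get_image("top")
cv2.imwrite("pics/t14.png",cv2.resize(im[120:260,180:360],None,fx=4.2,fy=4.2,interpolation=cv2.INTER_CUBIC))
print(sensors.get_state()["force"])
E
```

```text
clock: 10.45
tcp_pos: [0.5443, 0.143, 0.2239]
ee_rot: [[1.0, -0.005, -0.007], [-0.005, -1.0, 0.0], [-0.007, -0.0, -1.0]]
force: [0.7, 0.2, 0.3]
opening: 0.0001
clock: 10.95
tcp_pos: [0.5236, 0.0285, 0.2742]
ee_rot: [[1.0, -0.011, -0.007], [-0.011, -1.0, -0.002], [-0.007, 0.002, -1.0]]
force: [0.1, 1.5, -0.4]
opening: 0.0001
[-0.07411364  0.16723357 -0.02638512]
```

View pics/s14.png

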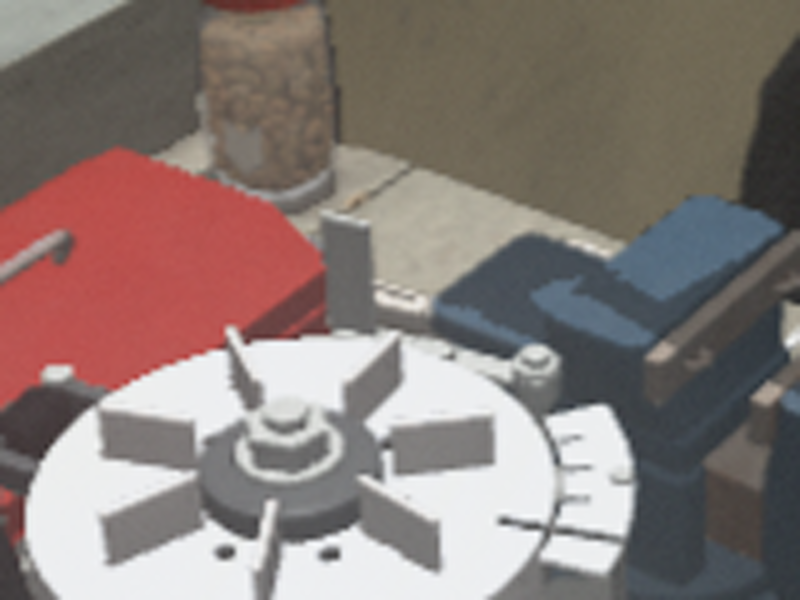

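View pics/s14c.png

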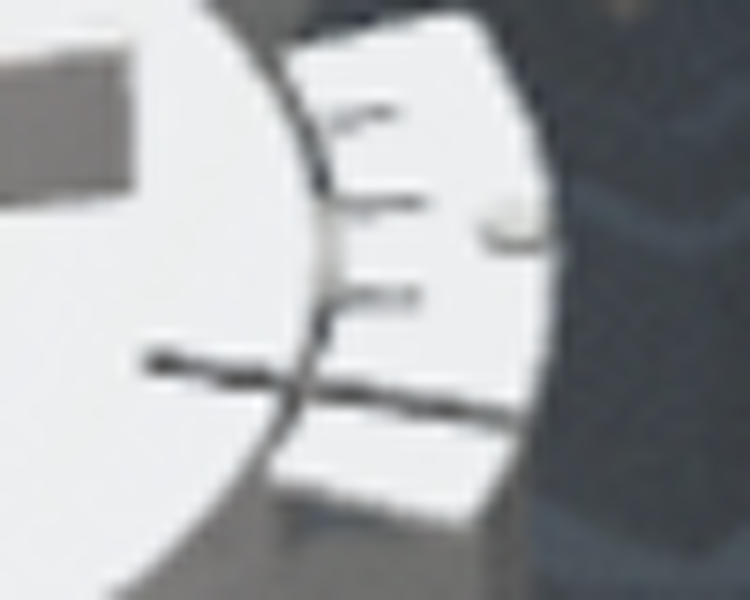

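View pics/t14.png

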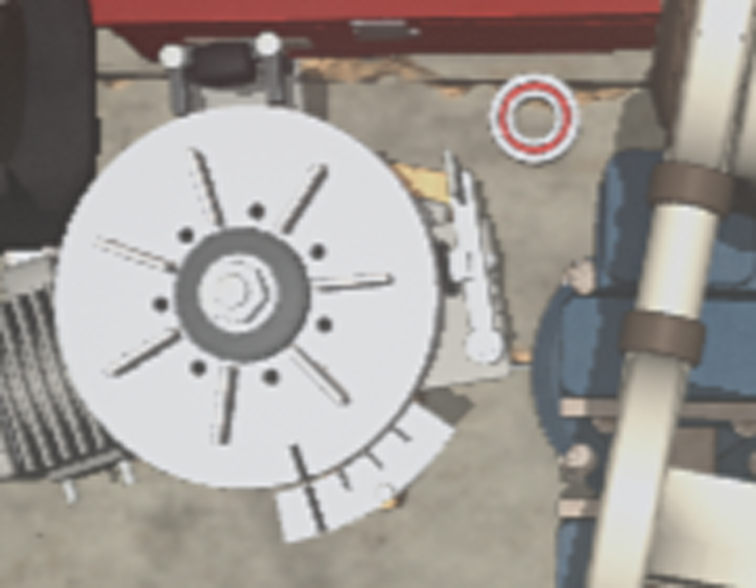

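Both views show the mark running straight into the long line. In the enlarged side view the mark ends near (300,385) and the line starts near (320,390). The lever is over with its pad on the rim, and the robot is clear of everything.

```bash
python3 -c "
from station import order; print(order.hand_in())"
```

```text
the job is handed in; nothing more can be done
None
```

The flywheel is at top dead centre with the brake on, and I handed the job in at about 11 s of the 54 s allowed. No verdict came back.

- **Flywheel:** I pushed one blade with the closed fingertips, about 109° clockwise, reading only 2–4 N at the wrist. After backing off and setting the brake, the mark runs straight into the long line in both the side and top pictures. I judge it to be within about 1 mm.
- **Brake:** I pushed the tab inward until the lever snapped over. The pad appears to rest on the rim in the pictures, but I had no way to measure its force directly.
- **Surroundings:** The arm ended clear, with only sensor noise on the wrist force. The bearing lies where it did at the start. The arm did not go near the other loose things after leaving its start pose, but I did not measure their positions again.

**Fingertip height disagreed:** In the side camera's depth picture, the closed fingertips appeared about 20 mm above the reported TCP. The interface says they stand 22 mm below it. I trusted the camera and lowered the fingers accordingly, and the contacts matched. I also measured some angles about 1° apart between the two cameras, so I aligned the mark directly against the line instead.

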